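# Square a stage plate onto the stack in the corner tray

## Robot

A 6-joint arm with a two-finger parallel gripper is mounted at the origin on a cart in front of the work surface, level with it; the furniture and walls round the work are solid. World frame = base frame: x ahead of the robot, y to its left, z up, the work surface at z = 0. Lengths are in mm, angles in rad, forces in N, time in s.
With the tool pointing down it reaches from about 350 to 775 mm from the base axis. Payload 7.3 kg.
Tool frame: the origin (TCP) lies at the very end of the fingers, on their centre line; the grasp point (between the pads) lies grip_point_offset behind it (grip_point_offset is the distance from the TCP to the grasp point, in mm); x points along the fingers, z is the direction in which the jaws open and shut, and the axes are right-handed (so a half turn about x gives the same grasp; the last joint's range is limited). The gripper opens to 92 mm and grips with 3 to 60 N. Pads are 19 mm wide; open, the fingers measure 130 mm over their backs; the gripper's body (75 mm by 190 mm) begins 47 mm behind the grasp point.
Start: joints at [-0.146, 0.342, 1.524, -0, 1.275, -0.146], TCP at [525.019, 0.019, 226.741] pointing down, gripper open.
Joint ranges: [-2.53, 2.53], [-0.77, 2.02], [0.04, 2.7], [-1, 4.14], [0.28, 2.66], [-3.11, 3.11]. Speed limits (rad/s): [2.57, 2.57, 3.14, 3.14, 3.14, 3.14].

## Interface

Orientations are given as [roll, pitch, yaw] about the fixed x, y, z axes, in that order (R = Rz(yaw) Ry(pitch) Rx(roll)).
In Python, from plant import * gives the robot as it stands.
- The arm moves only by the tool send_rows, never from a script. Its argument "series" is text: rows parted by semicolons, each of 5 numbers parted by spaces: the gripper's target within -1 to 1 (fully open at 1, half-way at 0, shut at -1), then the shift along the tool's x, y, z in units of 30 mm (1.0 is 30 mm), then the turn about the tool's x in units of 5 degrees (1.0 is 5 degrees). A call has 1 to 8 rows; each row is the pose to reach, as a shift and turn from the pose commanded when the call began, along the tool's axes at that moment; what a row does not reach only later rows make up. A row lasts 1/8 s, in which the tool goes at most 62.5 mm and 10.7 degrees, less where a joint would pass 70% of its speed; a pose out of reach is approached as far as the arm can. A call with a gripper value outside its range is refused whole. The fingers move at their own pace and stop on an object; the grip force is fixed at half the most. Time passes only in rows, so rows that repeat a pose let the fingers close. It gives the time, the measured TCP pose, the force and the opening at its end, in the units of the state.
- get_obs(): the state, without advancing time (a new reading comes with each control period).
- capture(name): name is "scene" or "side" or "wrist"; returns a dict with "pixels" (384x512x3 uint8, red, green, blue), "mtx" (3x3 intrinsics, pixels), "k1" (the pictures are not rectified: a ray, as slopes to the right and down, at radius r is drawn at 1 + k1 r^2 times it, then the intrinsics apply), "R" (3x3) and "t" (3): a world point X has camera coordinates R X + t. Camera axes: x right, y down, z forward; pixel columns grow to the right and rows downward; lengths in mm; the calibration is good to about 2 mm. A picture is of the moment at which its call begins. There is no depth.
- close_job(): hands the job in, once; it reports no verdict.
Trained networks look in a picture, given as the dict that the camera call returned (one of the last four; its "shot" number tells which), for a name from the list of things; names that differ only in an ending like _2 or _b are one class to them, and where a whole thing is asked for, a point or a joint stands for the part that bears it (a point fixed in the world has none). Each returns a list of dicts, best first, with "score" (0 to 1); they miss things now and then, are a little off and sometimes report something else, mostly with a low value. They report only what shows in the picture. A call takes as long as a camera call.
- cut_out(picture, thing): "pixels" (384x512 bool, what is visible of it).
- place_of(picture, thing): "point" ([x, y, z] in mm, in world coordinates, good to about 4 mm: a listed point, or the origin of a listed thing).
The state is a dict: "time": time; "joint_positions": joint angles; "dq": joint speeds; "tau": joint torques, N m; "tool_pos": TCP position; "tcp_rot": TCP orientation; "contact_force": force on the tool from outside, world axes, zero at the start; "moment": the same for the moment, N m; "grip_width": finger opening in mm.
Only numpy, scipy, OpenCV 4.12 (cv2) and the standard library are available. Lean on these libraries where they do the work, as an engineer would, in place of code of your own. Each camera call takes 0.05 s, during which the arm holds its last target.

## Task

The black corner tray already holds one aluminium microscope stage plate. Take the loose plate with the round window and lay it flat on top of the plate in the tray, square and up against both fences, so that the two plates form one even stack. Leave the loose plate with the long rectangular window where it lies.

Things in the scene. Friction and masses are not known exactly. Their poses are not given: they have to be found in the camera images.
- tray: Fixed tray, black base 84x128x4 mm; grey fences 12 mm thick, tops at z 32. Origin: underside, below the centre of a plate flush in the corner. Yaw 0 (varies 0.3 rad): x away from robot, y left. Far fence inner face x=+30: posts at y -55..-30 and +30..+55, 60 mm gap between them lets a fingertip through. Left fence inner face y=+50, x -27..+23. Other two sides open.
- plate_in_tray: Aluminium stage plate, 60 x 100 x 10 mm, round 38 mm window in its middle, 0.13 kg, lying loose on the tray's base within 3 mm of both fences; its top is 14 mm above the table. Origin: centre of its underside; x along the 60 mm width, y along the 100 mm length, z up.
- plate_round: The plate to stack: the loose aluminium stage plate on the table with a round 38 mm window in its middle. 60 x 100 x 10 mm, about 0.13 kg. Origin: centre of its underside; x along the 60 mm width, y along the 100 mm length, z up. Can be gripped across the 60 mm width at the middle of its length.
- plate_slot: The other loose aluminium plate on the table, same outer size 60 x 100 x 10 mm, but with a long rectangular window 28 x 76 mm. Origin and axes as the other plates. To be left alone.

How it is judged (in metres and radians):
At the end, for the whole second after the job is handed in: The loose round-window plate lies flat and at rest on the plate in the tray, each of the two within 10 mm of both fences and turned less than 10 degrees from them; the plate with the rectangular window has not been moved by more than 20 mm (x of plate_round in the frame of tray between -0.01 and 0.005 m and y of plate_round in the frame of tray between -0.01 and 0.005 m and z of plate_round in the frame of tray between 0.011 and 0.017 m and angle between the y axis of each of plate_round, plate_in_tray and the y axis of tray, either way round below 0.175 rad and angle between plate_round's own z axis and vertical below 0.1 rad and x of plate_in_tray in the frame of tray above -0.01 m and y of plate_in_tray in the frame of tray above -0.01 m and z of plate_in_tray in the frame of tray below 0.007 m and linear speed of plate_round below 0.03 m/s); the robot touches nothing.
It fails at once if the plate with the rectangular window is moved by more than 20 mm (distance of plate_slot from where it was at the start of the episode above 0.02 m).
It also fails if it takes over 35 s, if anything falls off the work surface, if the arm or the gripper's body presses on something with over 40 N, if the wrist force passes 120 N, or if a joint passes its speed limit or range.

## Working session

There is one attempt and no reset: what is moved stays moved. The work goes in short steps, Python scripts to look and compute and a tool call to move; the robot and the scene stay as the last step left them, time stands still between calls to the robot, and variables do not carry over. Pictures are saved under pics/ and viewed, and the job is handed in when it is done.

Besides the shell and the picture viewer there is one more tool, called as name(argument=value, ...), one argument or row to a line, values as JSON. send_rows: Moves the arm, as the interface text tells. Its arguments: {"type":"object","properties":{"series":{"type":"string"}},"required":["series"]}

```bash
ls; mkdir -p pics; cat > h.py <<'E'
from plant import *
import numpy as np, cv2
def save(p,n): cv2.imwrite('pics/'+n+'.png', cv2.cvtColor(p['pixels'],cv2.COLOR_RGB2BGR))
def ray(p,uv,z):
    K=np.array(p['mtx']);uv=np.array(uv,float).reshape(-1,1,2)
    # distortion: k1 only
    n=cv2.undistortPointsIter(uv,K,np.array([p['k1'],0,0,0,0.]),None,None,(3,50,1e-9)).reshape(-1,2) if hasattr(cv2,'undistortPointsIter') else cv2.undistortPoints(uv,K,np.array([p['k1'],0,0,0,0.])).reshape(-1,2)
    R=np.array(p['R']);t=np.array(p['t']).ravel()
    C=-R.T@t; d=np.c_[n,np.ones(len(n))]@R
    return C+d*((z-C[2])/d[:,2])[:,None]
E
python3 - <<'E'
from h import *
o=get_obs();print(o)
for n in ['scene','side','wrist']:
    p=capture(n);save(p,n+'0');print(n,p['mtx'],p['k1'],-np.array(p['R']).T@np.array(p['t']))
    for th in ['tray','plate_in_tray','plate_round','plate_slot']:
        print(th,[(np.round(r['point']),round(r['score'],2)) for r in place_of(p,th)])
E
```

```text
pics
{'time': 0.0, 'joint_positions': array([-1.45980311e-01,  3.42712191e-01,  1.52501713e+00, -1.82730889e-05,
        1.27536889e+00, -1.45987288e-01]), 'dq': array([ 0.00119201,  0.0019306 ,  0.00137887, -0.0017751 ,  0.00109548,
       -0.00067177]), 'tau': array([ 7.61924657e-04, -4.31245601e+01, -2.44219762e+01,  7.17750052e-02,
        5.59406646e-02, -1.04314388e-04]), 'tool_pos': array([5.24600902e+02, 8.56528333e-02, 2.26050379e+02]), 'tcp_rot': array([3.0072108 , 1.56929067, 3.00722311]), 'contact_force': array([-0.03610773, -0.16540533,  0.88326541]), 'moment': array([-0.0033858 ,  0.01214762, -0.02558242]), 'grip_width': 91.97481133972714}
scene [[487.85466777   0.         258.54306242]
 [  0.         487.85466777 197.94983702]
 [  0.           0.           1.        ]] 0.03490415419680846 [-104.45734797 -476.95476001  545.48342141]
tray [(array([627., 122.,   4.]), 0.63)]
plate_in_tray [(array([624., 121.,   4.]), 0.95)]
plate_round [(array([476., -82.,  -2.]), 0.56)]
plate_slot [(array([451., 105.,  -2.]), 0.62)]
side [[358.71092373   0.         255.04937243]
 [  0.         358.71092373 192.06290335]
 [  0.           0.           1.        ]] -0.09307562104178325 [915.89206981 336.01564745 759.04917056]
tray [(array([626., 123.,  -5.]), 0.6)]
plate_in_tray [(array([625., 121.,   3.]), 0.89)]
plate_round []
plate_slot [(array([450., 100.,  -2.]), 0.67), (array([479., -81.,  -4.]), 0.61)]
wrist [[321.32647171   0.         248.43201142]
 [  0.         321.32647171 189.31396046]
 [  0.           0.           1.        ]] -0.0004135425267837196 [524.58737924  77.32774188 384.84856087]
tray [(array([628., 122.,   3.]), 0.95)]
plate_in_tray [(array([623., 121.,   5.]), 0.84)]
plate_round [(array([477., -83.,  -4.]), 0.79)]
plate_slot [(array([455., 103.,  -2.]), 0.73)]
```

View pics/scene0.png

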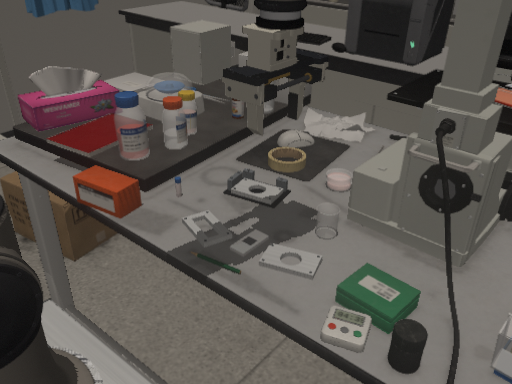

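View pics/side0.png

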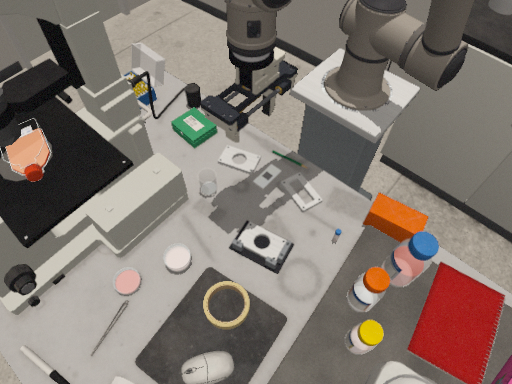

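View pics/wrist0.png

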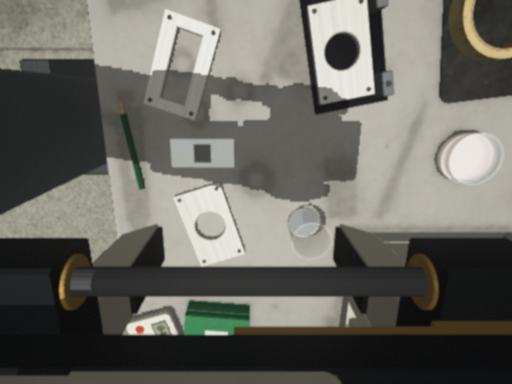

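```bash
cat >> h.py <<'E'
def rect(p,th,z,show=True):
    c=cut_out(p,th)
    out=[]
    for r in c[:2]:
        m=r['pixels'].astype(np.uint8)
        cs,_=cv2.findContours(m,cv2.RETR_EXTERNAL,cv2.CHAIN_APPROX_NONE)
        k=max(cs,key=cv2.contourArea).reshape(-1,2)
        w=ray(p,k,z)[:,:2].astype(np.float32)
        (c0,s,a)=cv2.minAreaRect(w)
        a=np.radians(a)
        if s[0]<s[1]: a+=np.pi/2   # long axis dir
        out.append((round(r['score'],2),np.round(c0,1),np.round(s,1),round((np.degrees(a)+180)%180,1)))
    return out
E
python3 - <<'E'
from h import *
import plant
print([x for x in dir(plant) if not x.startswith('_')], getattr(plant,'grip_point_offset',None))
from scipy.spatial.transform import Rotation as Ro
print(Ro.from_euler('xyz',get_obs()['tcp_rot']).as_matrix().round(3))
for n in ['wrist','scene','side']:
    p=capture(n)
    for th,z in [('plate_in_tray',14),('plate_round',10),('plate_slot',10),('tray',4)]:
        print(n,th,rect(p,th,z))
    if n=='wrist':
        i=cv2.cvtColor(p['pixels'],cv2.COLOR_RGB2BGR)[0:290,90:410]
        cv2.imwrite('pics/w1.png',cv2.resize(i,None,fx=2,fy=2,interpolation=cv2.INTER_CUBIC))
E
```

```text
['Unreachable', 'capture', 'close_job', 'cut_out', 'get_obs', 'grip_point_offset', 'place_of'] 18.8
[[ 0. -0.  1.]
 [-0.  1.  0.]
 [-1. -0.  0.]]
wrist plate_in_tray [(0.57, array([624.4, 120.8]), array([ 63.6, 102. ]), np.float64(101.3))]
wrist plate_round [(0.85, array([476.4, -81.1]), array([ 62.2, 103.4]), np.float64(107.5))]
wrist plate_slot [(0.79, array([451.4, 105.3]), array([99.9, 61. ]), np.float64(71.1))]
wrist tray [(0.85, array([634.6, 121.6]), array([ 93.1, 119.9]), np.float64(101.0))]
scene plate_in_tray [(0.56, array([618.3, 118. ]), array([ 77.5, 108. ]), np.float64(102.6))]
scene plate_round [(0.81, array([469.7, -84.5]), array([ 74.7, 103.1]), np.float64(107.9))]
scene plate_slot [(0.93, array([446.4,  99.8]), array([118.5,  69. ]), np.float64(73.1))]
scene tray [(0.82, array([647.2, 140. ]), array([130.9, 151.5]), np.float64(101.3))]
side plate_in_tray [(0.61, array([627.2, 120.9]), array([65.2, 98. ]), np.float64(102.2))]
side plate_round [(0.84, array([481.6, -77.3]), array([ 70.7, 103.6]), np.float64(108.8))]
side plate_slot [(0.8, array([456.2, 107.2]), array([104.1,  65.6]), np.float64(71.2))]
side tray [(0.86, array([632.4, 126.1]), array([ 83.7, 124.5]), np.float64(101.0))]
```

View pics/w1.png

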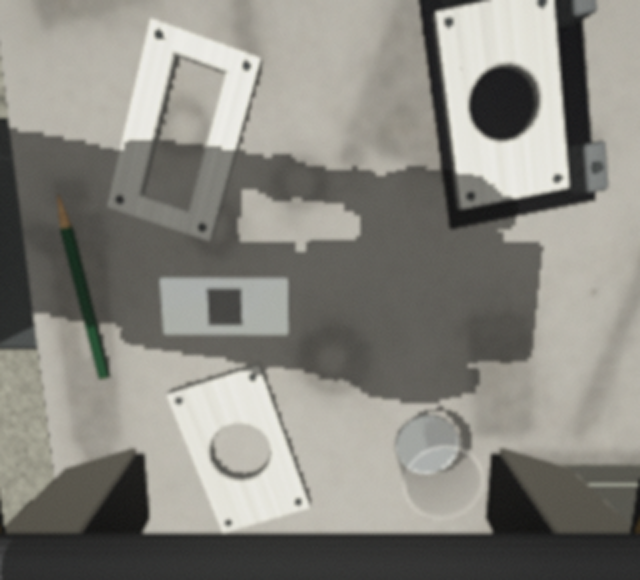

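```bash
python3 - <<'E'
from h import *
p=capture('scene');s=p
i=cv2.cvtColor(p['pixels'],cv2.COLOR_RGB2BGR)[180:290,170:350]
cv2.imwrite('pics/s1.png',cv2.resize(i,None,fx=4,fy=4,interpolation=cv2.INTER_CUBIC))
w=capture('wrist')
for z in (0,40,60,80): print(z,ray(w,[(90+428/2,442/2),(90+443/2,481/2)],z).round(), ray(s,[(327,232),(328,210)],z).round())
E
```

```text
0 [[ 597.  -80.    0.]
 [ 608. -107.    0.]] [[601. -80.   0.]
 [672. -36.   0.]]
40 [[589. -63.  40.]
 [599. -88.  40.]] [[ 549. -109.   40.]
 [ 615.  -68.   40.]]
60 [[586. -55.  60.]
 [595. -78.  60.]] [[ 523. -123.   60.]
 [ 586.  -85.   60.]]
80 [[582. -47.  80.]
 [591. -69.  80.]] [[ 497. -138.   80.]
 [ 558. -101.   80.]]
```

View pics/s1.png

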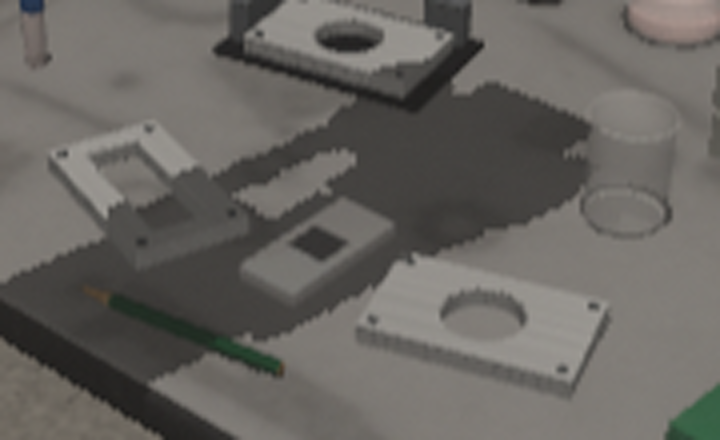

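send_rows(
  series="1 1.4 -1.0 -0.6 -1.5; 1 3 -2.0 -1.2 -3; 1 4.5 -2.72 -1.62 -3.5; 1 5.2 -2.72 -1.62 -3.5; 1 5.2 -2.72 -1.62 -3.5",
)

```text
time: 2.22
tool_pos: [475.5, -81.5, 69.6]
tcp_rot: [2.492, 1.568, 2.797]
contact_force: [0.3, -0.3, 0.4]
grip_width: 91.9
```

```bash
python3 - <<'E'
from h import *
p=capture('wrist');save(p,'w2')
print(get_obs()['tool_pos'],rect(p,'plate_round',10),[(r['point'],r['score']) for r in place_of(p,'plate_round')])
E
```

```text
[476.47752705 -81.62541826  70.75608732] [(0.87, array([475.6, -80.4]), array([60.1, 98.7]), np.float64(107.9))] []
```

View pics/w2.png

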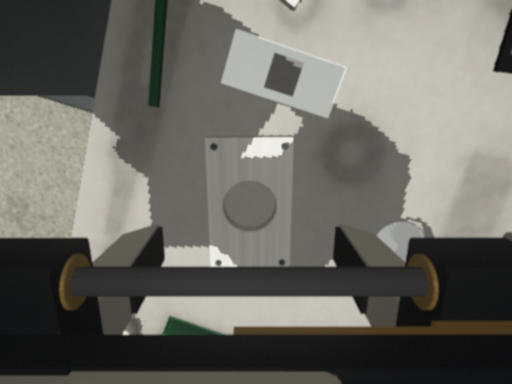

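```bash
python3 - <<'E'
from h import *
p=capture('wrist')
i=cv2.cvtColor(p['pixels'],cv2.COLOR_RGB2BGR)[120:290,170:330]
cv2.imwrite('pics/w3.png',cv2.resize(i,None,fx=3.5,fy=3.5,interpolation=cv2.INTER_CUBIC))
print(ray(p,[(214,147),(285.5,146),(219,262.5),(282,262),(249.5,205)],10).round(1), get_obs()['tool_pos'])
E
```

```text
[[ 442.3  -48.5   10. ]
 [ 488.9  -33.    10. ]
 [ 470.1 -132.9   10. ]
 [ 516.1 -118.    10. ]
 [ 478.3  -81.4   10. ]] [477.42508063 -81.59047153  71.92144889]
```

View pics/w3.png

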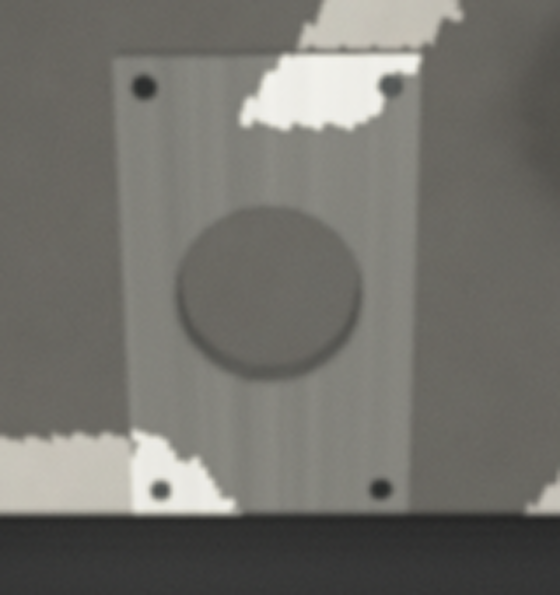

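```bash
python3 - <<'E'
from h import *
p=capture('wrist')
q=ray(p,[(170+a/3.5,120+b/3.5) for a,b in [(144,87),(391,84),(160,490),(381,489),(268,293)]],10)
print(q.round(1),q[:4].mean(0)); d=(q[0]+q[1]-q[2]-q[3]);print(np.degrees(np.arctan2(d[1],d[0])), get_obs()['tool_pos'])
d=q[1]+q[3]-q[0]-q[2];print(np.degrees(np.arctan2(d[1],d[0])))
E
```

```text
[[ 440.1  -47.6   10. ]
 [ 486.1  -32.5   10. ]
 [ 467.2 -131.6   10. ]
 [ 513.2 -116.9   10. ]
 [ 476.1  -81.1   10. ]] [476.64806515 -82.17403264  10.        ]
107.87621951311988 [477.37887383 -81.56247128  71.90047968]
17.975240886289768
```

send_rows(
  series="1 1.2 0 0 -0.1; 1 2.0 0 0 -0.1; 1 2.27 0 0 -0.1; 1 2.27 0 0 -0.1; -1 2.27 0 0 -0.1; -1 2.27 0 0 -0.1; -1 2.27 0 0 -0.1; -1 2.27 0 0 -0.1",
)

```text
time: 3.48
tool_pos: [476.6, -81.7, 2.9]
tcp_rot: [-0.676, 1.57, -0.362]
contact_force: [-0.9, 0.6, 2.5]
grip_width: 59.1
```

send_rows(
  series="-1 0 0 0 0; -1 -1 0 0 0; -1 -2.6 0 0 0; -1 -2.6 0 0 0",
)

```text
time: 3.98
tool_pos: [478.5, -82.2, 83.4]
tcp_rot: [-0.637, 1.564, -0.323]
contact_force: [-0.3, -0.4, -1.5]
grip_width: 59.7
```

```bash
python3 - <<'E'
from h import *
print(get_obs()['grip_width'],get_obs()['contact_force'])
p=capture('wrist');save(p,'w4')
for n in ['scene','side']:
    p=capture(n);save(p,n+'4')
    a=place_of(p,'plate_in_tray');b=place_of(p,'tray')
    print([(r['point'],r['score']) for r in a+b])
p=capture('side')
i=cv2.cvtColor(p['pixels'],cv2.COLOR_RGB2BGR)[210:280,215:305]
cv2.imwrite('pics/side4t.png',cv2.resize(i,None,fx=8,fy=8,interpolation=cv2.INTER_CUBIC))
E
```

```text
59.727065954977654 [-0.33894644 -0.35265505 -1.48083829]
[([623.3, 124.9, 7.0], 0.86), ([628.3, 122.0, 1.5], 0.79)]
[([627.3, 120.1, 3.1], 0.64), ([630.7, 124.6, -4.8], 0.84), ([625.6, 119.6, 4.1], 0.21)]
```

View pics/w4.png

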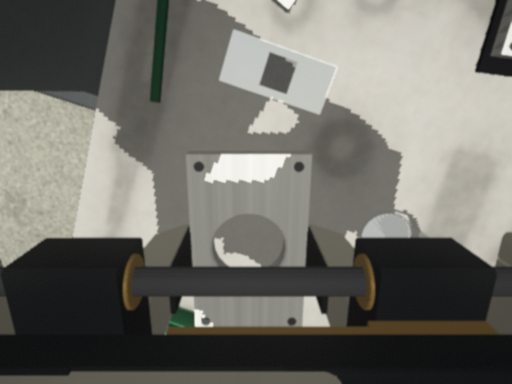

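View pics/side4t.png

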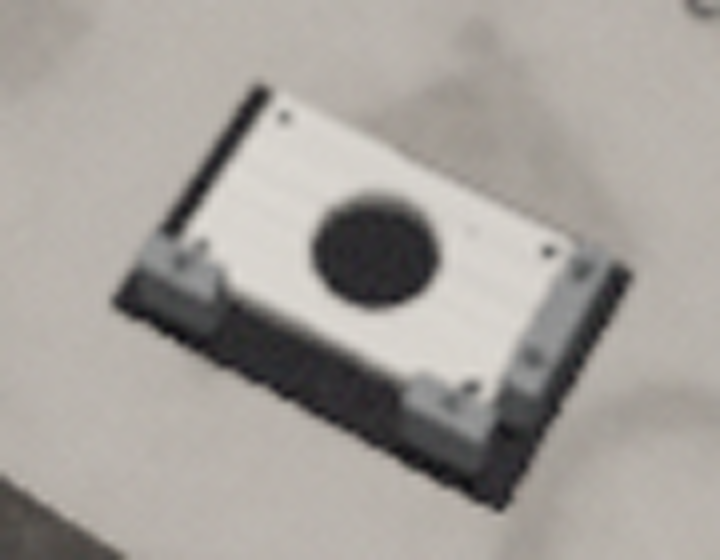

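```bash
python3 - <<'E'
from h import *
p=capture('side');save(p,'side5')
for z in (0,60): print(z,ray(p,[(187,205),(140,247),(183,165),(90,215),(178,258)],z).round())
w=capture('wrist'); o=get_obs();print(o['tool_pos'])
q=ray(w,[(198.5,167),(299,167),(206,321),(292,321)],o['tool_pos'][2]+7.5);print(q.round(1),q.mean(0)-o['tool_pos'])
E
```

```text
0 [[ 668.  -84.    0.]
 [ 819.  -84.    0.]
 [ 588. -184.    0.]
 [ 847. -245.    0.]
 [ 779.    3.    0.]]
60 [[ 687.  -51.   60.]
 [ 827.  -51.   60.]
 [ 614. -143.   60.]
 [ 852. -199.   60.]
 [ 790.   29.   60.]]
[476.15407041 -81.50399157  80.05426433]
[[ 439.8  -47.3   87.6]
 [ 485.5  -32.4   87.6]
 [ 467.1 -130.5   87.6]
 [ 512.6 -115.7   87.6]] [0.10012011 0.05549253 7.5       ]
```

View pics/side5.png

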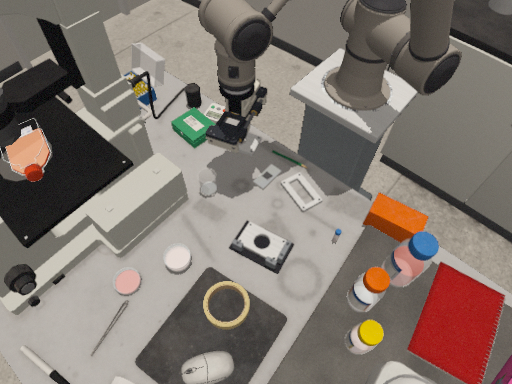

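send_rows(
  series="-1 -0.8 0.2 0.8 0; -1 -1.5 0.6 2.4 0.5; -1 -1.5 1.1 4.2 1; -1 -1.5 1.5 5.6 1.4; -1 -1.5 1.75 6.44 1.4; -1 -1.5 1.75 6.44 1.4",
)

```text
time: 5.22
tool_pos: [644.6, 29.2, 124.6]
tcp_rot: [2.66, 1.57, 2.854]
contact_force: [0.2, -1.2, -1.6]
grip_width: 59.8
```

```bash
python3 - <<'E'
from h import *
o=get_obs();print(o['time'],o['tool_pos'],o['tcp_rot'])
p=capture('wrist');save(p,'w5');o=get_obs();print(o['tool_pos'],o['dq'].round(3))
i=cv2.cvtColor(p['pixels'],cv2.COLOR_RGB2BGR)[0:250,130:380]
cv2.imwrite('pics/w5t.png',cv2.resize(i,None,fx=2.4,fy=2.4,interpolation=cv2.INTER_CUBIC))
print(rect(p,'plate_in_tray',14),rect(p,'tray',4))
E
```

```text
5.225 [644.60458645  29.24650468 124.57864876] [2.66026665 1.57028827 2.85413877]
[643.61318582  28.40672201 124.66068466] [-0.02  -0.022  0.034 -0.005  0.002 -0.003]
[(0.61, array([624.9, 121.5]), array([60. , 99.6]), np.float64(101.2))] []
```

View pics/w5t.png

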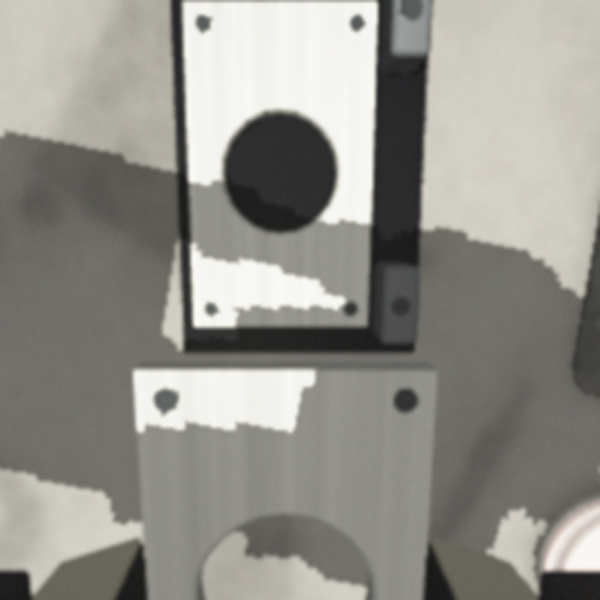

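```bash
python3 - <<'E'
from h import *
p=capture('wrist')
i=cv2.cvtColor(p['pixels'],cv2.COLOR_RGB2BGR)[0:150,270:320]
i2=np.hstack([i[0:75],i[75:150]])
cv2.imwrite('pics/w6t.png',cv2.resize(i2,None,fx=7.5,fy=7.5,interpolation=cv2.INTER_CUBIC))
f=lambda L,z: ray(p,[(130+a/2.4,b/2.4) for a,b in L],z)
q=f([(203,22),(357,22),(211,308),(350,308)],14);print(q.round(1),q.mean(0).round(1))
d=q[0]+q[1]-q[2]-q[3];print(np.degrees(np.arctan2(d[1],d[0])))
print(f([(281,171)],14))
b=f([(185,352),(413,350),(172,0),(432,0)],4);print(b.round(1))
for d in (b[1]-b[0],b[2]-b[0],b[3]-b[1]): print(np.degrees(np.arctan2(d[1],d[0])),np.linalg.norm(d))
E
```

```text
[[591.7 158.3  14. ]
 [638.9 167.4  14. ]
 [608.7  71.7  14. ]
 [655.7  80.8  14. ]] [623.7 119.6  14. ]
101.02329378958181
[[623.92065373 119.92739675  14.        ]]
[[601.2  53.1   4. ]
 [682.4  69.6   4. ]
 [579.5 164.6   4. ]
 [661.6 180.6   4. ]]
11.505783389878356 82.85616730226785
101.00876883138027 113.61620443011402
100.6251386695094 112.8884585901137
```

View pics/w6t.png

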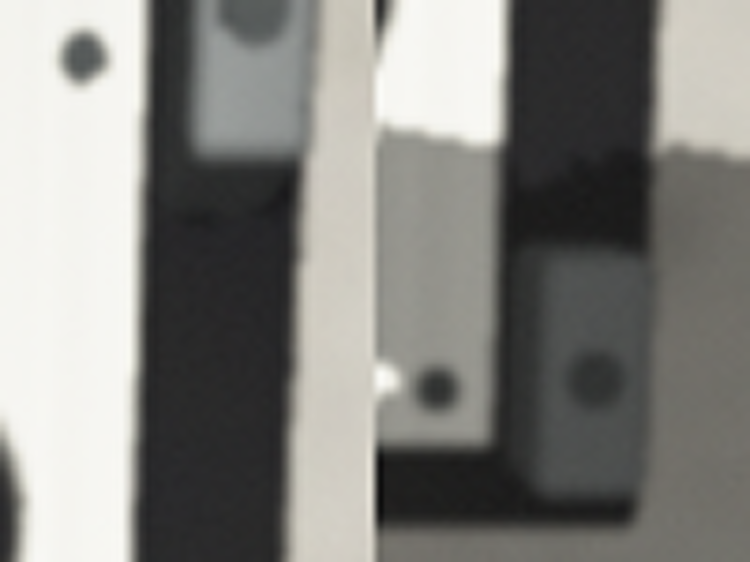

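```bash
python3 - <<'E'
from h import *
p=capture('wrist')
q=ray(p,[(295.3,20.7),(292.5,107.7),(291.7,141.3)],32)
print(q.round(1))
d=q[0]-q[2];a=np.arctan2(d[1],d[0]);print(np.degrees(a))
for a in np.radians([11.0,11.2]):
    ex=np.array([np.cos(a),np.sin(a)]);ey=np.array([-ex[1],ex[0]])
    xs=q[:,:2]@ex-30; ys=q[:,:2]@ey-np.array([30,-30,-55])
    b=ray(p,[(130+185/2.4,352/2.4),(130+413/2.4,350/2.4)],4)[:,:2]
    O=ex*xs.mean()+ey*ys.mean()
    pl=np.array([623.8,119.7]);
    print(xs,ys,O,'plate in tray',(pl-O)@ex,(pl-O)@ey,'base corners',(b-O)@ex,(b-O)@ey)
E
```

```text
[[651.4 158.2  32. ]
 [663.1  99.7  32. ]
 [668.4  74.7  32. ]]
101.46515224057
[639.64885108 639.97852241 640.34008333] [0.96475351 1.31893568 0.82312215] [628.03314647 123.13226402] plate in tray -4.810278494619097 -2.5614812368553515 base corners [-39.59679749  43.34091567] [-63.8364962  -63.14242866]
[639.75285851 639.87432507 640.1468868 ] [-1.37294585 -1.01955106 -1.51647135] [627.99050912 123.01718283] plate in tray -4.755012380648754 -2.4400667764840307 base corners [-39.75520916  43.18442146] [-63.59328082 -63.18872415]
```

send_rows(
  series="-1 0 0.8 0 0; -1 0 2.2 0 0; -1 0.6 3.13 -0.03 0; -1 1.8 3.13 -0.03 0; -1 2.6 3.13 -0.03 0; -1 2.6 3.13 -0.03 0",
)

```text
time: 6.22
tool_pos: [623.2, 120.8, 46.0]
tcp_rot: [2.976, 1.566, -3.115]
contact_force: [-0.5, 0.4, -0.4]
grip_width: 59.4
```

```bash
python3 - <<'E'
from h import *
p=capture('wrist');save(p,'w7');o=get_obs();print(o['tool_pos'],o['tcp_rot'],o['grip_width'])
s=capture('side')
i=cv2.cvtColor(s['pixels'],cv2.COLOR_RGB2BGR)[180:290,200:320]
cv2.imwrite('pics/s7t.png',cv2.resize(i,None,fx=5,fy=5,interpolation=cv2.INTER_CUBIC))
E
```

```text
[624.50461273 120.65862668  47.61523857] [2.84825357 1.56964848 3.04051516] 59.29820493049852
```

View pics/w7.png

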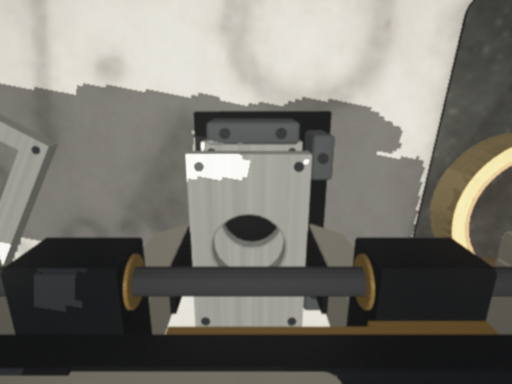

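View pics/s7t.png

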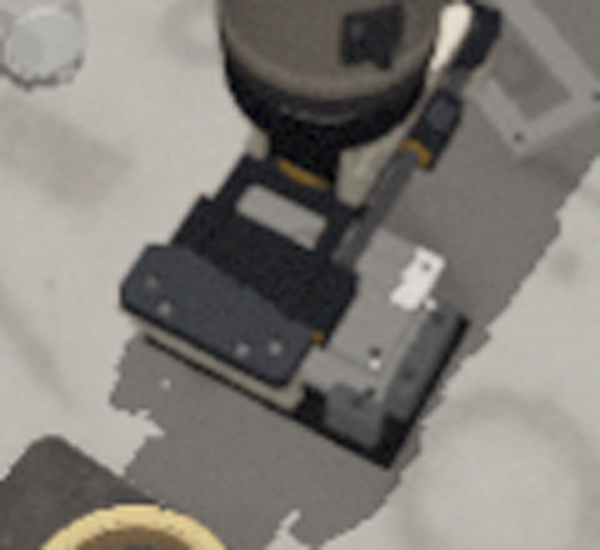

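```bash
python3 - <<'E'
from h import *
p=capture('wrist')
i=cv2.cvtColor(p['pixels'],cv2.COLOR_RGB2BGR)[100:200,180:345]
cv2.imwrite('pics/w8.png',cv2.resize(i,None,fx=4.8,fy=4.8,interpolation=cv2.INTER_CUBIC))
E
```

```text
(no output)
```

View pics/w8.png

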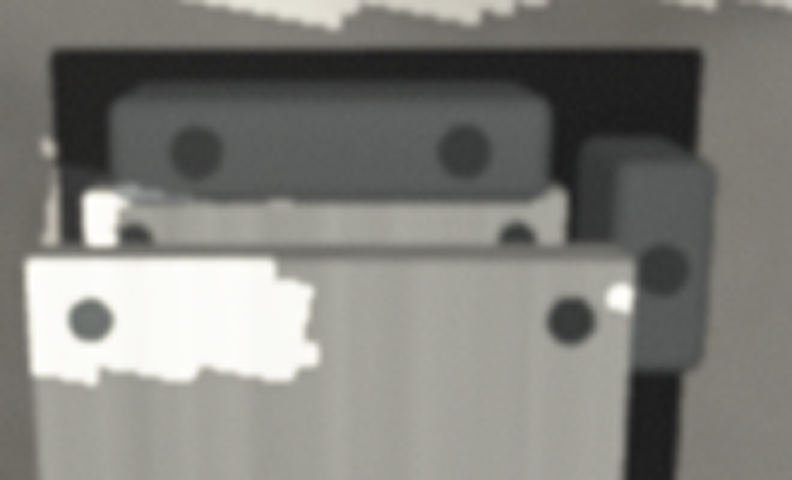

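```bash
python3 - <<'E'
from h import *
p=capture('wrist')
c=lambda L,z: ray(p,[(180+a/4.8,100+b/4.8) for a,b in L],z)[:,:2]
a=np.radians(11.1);ex=np.array([np.cos(a),np.sin(a)]);ey=np.array([-ex[1],ex[0]])
F=c([(200,199),(480,199)],32);print('left fence inner y-50:',F@ey-50)
d=F[1]-F[0];print(np.degrees(np.arctan2(d[1],d[0])))
G=c([(612,165),(615,370)],32);print('far fence x-30',G@ex-30,'y',G@ey-[55,30])
B=c([(52,50),(702,50)],4);print('base x',B@ex,'y',B@ey)
H=c([(26,258),(636,255)],55);print('held end x',H@ex,'mean',(H@ex).mean(),'y-50',H@ey-50)
o=get_obs()['tool_pos'][:2];print('tcp',o@ex,o@ey, 'cmd',np.array([625,120])@ex,np.array([625,120])@ey)
E
```

```text
left fence inner y-50: [0.08137284 0.01827796]
10.986299675820673
far fence x-30 [639.44022278 641.0118968 ] y [-1.17510518 -0.06109641]
base x [602.14024327 685.46167651] y [65.19562399 65.06056299]
held end x [607.1836699  668.00655528] mean 637.5951125892205 y-50 [-2.48213859 -2.30954677]
tcp 637.4688542330329 -2.505632525143748 cmd 636.4105509782621 -2.5711093996227214
```

send_rows(
  series="-1 0.4 0 0 0; -1 0.8 0 0 0; -1 0.95 0 0 0; -1 1.03 0 0 0; -1 1.03 0 0 0",
)

```text
time: 7.05
tool_pos: [625.2, 120.0, 17.0]
tcp_rot: [-0.31, 1.571, -0.118]
contact_force: [-1.9, -0.0, 1.6]
grip_width: 59.6
```

```bash
python3 - <<'E'
from h import *
p=capture('wrist');o=get_obs();print(o['tool_pos'],o['contact_force'],o['grip_width'])
i=cv2.cvtColor(p['pixels'],cv2.COLOR_RGB2BGR)[100:340,150:345]
cv2.imwrite('pics/w9.png',cv2.resize(i,None,fx=2.4,fy=2.4,interpolation=cv2.INTER_CUBIC))
E
```

```text
[625.20154605 120.02749228  16.9932187 ] [-1.70436307 -1.48296121  1.20272266] 59.58151107172453
```

View pics/w9.png

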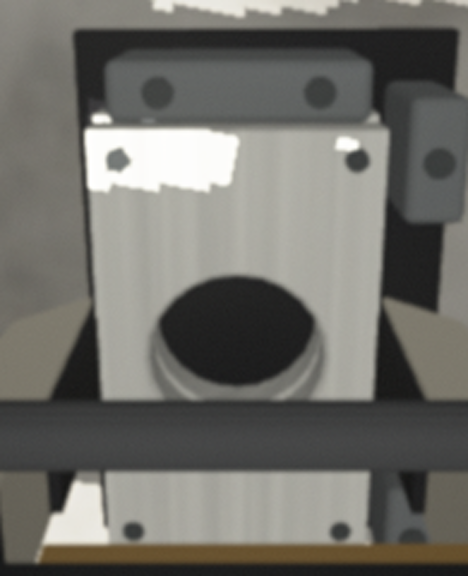

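send_rows(
  series="-1 0 0.05 0.05 0; -1 0 0.05 0.05 0",
)

```text
time: 7.35
tool_pos: [626.7, 121.9, 17.0]
tcp_rot: [-0.216, 1.57, -0.024]
contact_force: [-0.7, -0.9, 1.1]
grip_width: 59.5
```

Free motion, no fence contact. Release now and lift straight up.

send_rows(
  series="1 0 0 0 0; 1 0 0 0 0; 1 0 0 0 0; 1 0 0 0 0; 1 -0.6 0 0 0; 1 -1.8 0 0 0; 1 -3 0 0 0; 1 -3 0 0 0",
)

```text
time: 8.35
tool_pos: [628.7, 122.0, 111.7]
tcp_rot: [-0.116, 1.562, 0.076]
contact_force: [0.2, 0.9, -0.1]
grip_width: 92.2
```

```bash
python3 - <<'E'
from h import *
p=capture('wrist');o=get_obs();print(o['tool_pos'],o['contact_force'],o['grip_width'])
save(p,'w10')
s=capture('scene')
i=cv2.cvtColor(s['pixels'],cv2.COLOR_RGB2BGR)[150:270,160:340]
cv2.imwrite('pics/s10.png',cv2.resize(i,None,fx=4,fy=4,interpolation=cv2.INTER_CUBIC))
print(rect(p,'plate_round',24))
E
```

```text
[627.36977705 121.90095717 109.34286221] [-0.92165022 -0.33196776 -0.39783915] 91.62569665982569
[(0.82, array([626.8, 122.5]), array([ 61.5, 100.5]), np.float64(100.7))]
```

View pics/w10.png

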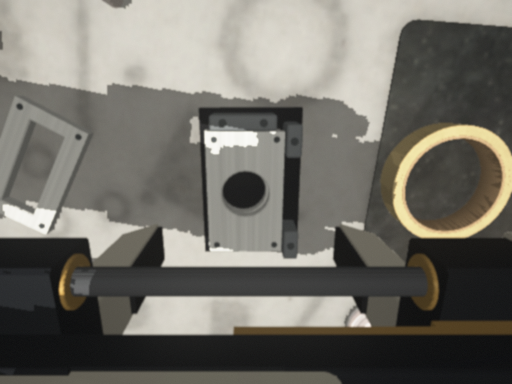

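View pics/s10.png

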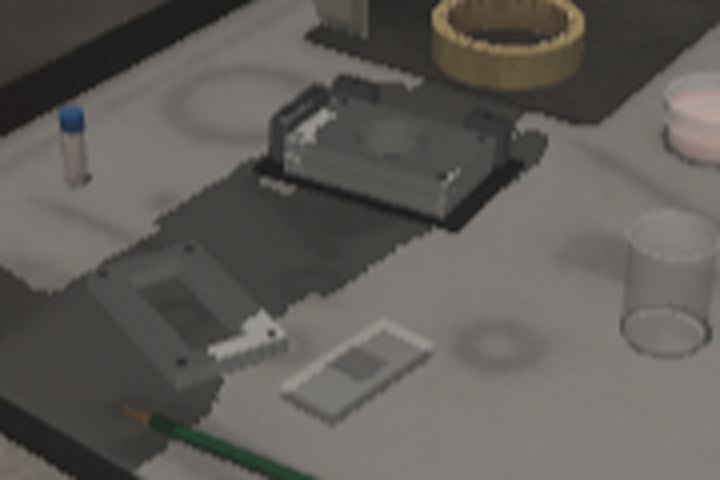

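The pictures show the round-window plate lying flat and evenly stacked in the corner, at about (245,190) in the wrist view. The slot plate is where it was, and the gripper is clear.

```bash
python3 - <<'E'
from h import *
s=capture('side');print(rect(s,'plate_slot',10))
print(close_job())
E
```

```text
[(0.85, array([461.6, 117.3]), array([86.5, 65.9]), np.float64(72.0))]
the job is handed in; nothing more can be done
None
```

I gripped the round-window plate across its 60 mm width, carried it to the tray and set it on the plate already there. I then slid it about 1.5 mm towards both fences and released it. I handed the job in at about 8.5 s of the 35 s allowed, with the gripper open and about 90 mm above the stack. The hand-in reports no verdict.

**Placed plate:** the last wrist picture puts its centre at about (626.8, 122.5). I estimate the flush position at (628, 123), so it should sit roughly 1–2 mm short of each fence. It is turned within about 0.5° of the tray, and the scene picture shows it lying flat. No fence contact showed in the force readings, so it is close to the fences but probably not touching them.

**Position estimates that disagreed:**
- **Tray:** my estimates of its position, from the fence edges, the base corners and the lower plate, differed by about 2 mm. That is within the camera calibration error and the 10 mm tolerance.
- **Slot plate:** the last side-view fit gave (462, 117) against (456, 107) at the start, an apparent shift of about 11 mm. The fitted outline was only 86 mm long instead of 100, so part of the plate was probably hidden or missed. The arm never went near the plate, and it looked undisturbed in the wrist and scene pictures.

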